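# Fit the tube block on the heating shaker and hold it down

### The arm

A 6-joint arm with a two-finger parallel gripper is mounted at the origin on a cart in front of the work surface, level with it; the furniture and walls round the work are solid. World frame = base frame: x ahead of the robot, y to its left, z up, the work surface at z = 0. Lengths are in m, angles in rad, forces in N, time in s.
With the tool pointing down it reaches from about 0.375 to 0.9 m from the base axis. Payload 3.1 kg.
Tool frame: the origin (TCP) lies at the very end of the fingers, on their centre line; the grasp point (between the pads) lies 19 mm behind it (manip.hold_point_z is the distance from the TCP to the grasp point, in m); y points along the fingers, z is the direction in which the jaws open and shut, and the axes are right-handed (so a half turn about y gives the same grasp; the last joint's range is limited). The gripper opens to 85 mm and grips with 20 to 120 N. Pads are 22 mm wide; open, the fingers measure 114 mm over their backs; the gripper's body (76 mm by 85 mm) begins 54 mm behind the grasp point. The pads swing forward as they close: fully open they stand 13 mm farther back than shut.
Start: joints at [-1.345, 0.527, 1.433, -0, 1.181, -0.178], TCP at [0.246, -0.574, 0.231] pointing down, gripper open.
Joint ranges: [-3.08, 3.08], [-0.75, 2.2], [0.22, 2.44], [-1.43, 4.57], [0, 2.65], [-2.85, 2.85]. Speed limits (rad/s): [2.79, 2.79, 3.14, 3.14, 3.14, 3.14].

### API

Orientations are given as a unit quaternion [x, y, z, w].
In Python, from station import manip, eyes, workorder gives the robot as it stands. The module is installed in compiled form; this text tells all that it offers.
- The arm moves only by the shell command python3 -m jog 'ROWS' [OPENING] [FORCE]. ROWS is JSON, a list of rows, each a list of 2 entries, a list of its own where there are three numbers: the shift along the tool's x, y, z in cm, then the turn about the tool's y in rad. A call has 1 to 20 rows; each row is the pose to reach, as a shift and turn from the pose commanded when the call began, along the tool's axes at that moment; what a row does not reach only later rows make up. A row lasts 1/12 s, in which the tool goes at most 41.7 mm and 7.16 degrees, less where a joint would pass 70% of its speed; a pose out of reach is approached as far as the arm can. A call with a gripper value outside its range is refused whole. OPENING is the finger opening in cm, from 0 to 8.54, set as the call begins (- or left out, the last holds). The fingers move at their own pace and stop on an object; FORCE is the grip in N (left out, the last holds). Time passes only in rows, so rows that repeat a pose let the fingers close. It gives the time, the measured TCP pose, the force and the opening at its end, in the units of the state.
- manip.sense(): the state, without advancing time (a new reading comes with each control period).
- eyes.snapshot(name): name is "scene" or "top" or "wrist"; returns a dict with "frame" (420x560x3 uint8, red, green, blue), "vfov" (degrees; the focal length in pixels is half the picture's height over the tangent of half this angle, whatever the lens; pixels are square), "cx", "cy" (the principal point, pixels), "k1" (the pictures are not rectified: a ray, as slopes to the right and down, at radius r is drawn at 1 + k1 r^2 times it, then the intrinsics apply), "rvec" (rotation vector, rad) and "tvec" (3), from world to camera coordinates, as OpenCV has them. Camera axes: x right, y down, z forward; pixel columns grow to the right and rows downward; lengths in m; the calibration is good to about 2 mm. A picture is of the moment at which its call begins. There is no depth.
- workorder.sign_off(): hands the job in, once; it reports no verdict.
The state is a dict: "t": time; "q": joint angles; "qd": joint speeds; "tau": joint torques, N m; "tcp_pos": TCP position; "tool_rot": TCP orientation; "force": force on the tool from outside, world axes, zero at the start; "ft_torque": the same for the moment, N m; "finger_gap": opening from 0.0 (shut) to 1.0 (fully open).
Only numpy, scipy, OpenCV 4.12 (cv2) and the standard library are available. Lean on these libraries where they do the work, as an engineer would, in place of code of your own. Each camera call takes 0.05 s, during which the arm holds its last target. There are 200 camera calls.

### The job

Fit the 24-hole tube block on the heating shaker: carry it by its black handle, feel its two blind sockets over the shaker's two locating pins (hidden once the block is above them) until it drops on, then press it down against the sprung contact plate until it sits fully home on the deck. Finish while still holding the block down there, so that I can tighten the side screws; leave the 8-hole vial block and the loose things on the bench where they are.

Things in the scene. Friction and masses are not known exactly. Their poses are not given: they have to be found in the camera images.
- tube_block: The block to fit: bare aluminium, 86 (x) x 124 (y) x 32 mm high, 0.6 kg (give or take 15 percent), with 24 small tube holes (13.5 mm) in its top, 4 rows of 6. Origin: centre of its underside, z up. Its black handle stands on a post in the centre; total height 84 mm. Two pin sockets, 16 mm deep, open in its underside. Either end may go on either pin.
- tube_block_handle (a point): Centre of the tube block's black handle bar, 76 mm above the block's origin. The bar is 68 mm long along the block's y, 14 mm thick (x), and spans 68 to 84 mm above the origin; grip it across its 14 mm.
- tube_block_round (a point): Mouth of the round socket (12 mm, chamfered 1.5 mm) in the tube block's underside, at x = 0, y = -48 mm from its origin.
- tube_block_slot (a point): Mouth of the slot socket (12 mm across x, 16 mm along y, chamfered 1.5 mm) in the tube block's underside, at x = 0, y = +48 mm from its origin.
- vial_block: Look-alike block for another use, not to be moved: same size, shape and handle, but only 8 large holes (24 mm) in its top. Origin: centre of its underside.
- shaker: Heating shaker, fixed: white housing 160 x 176 mm, grey control panel on its -x side. Origin: on the bench under the centre of its carriage, whose dark deck (98 x 168 mm) is 74 mm above. Lugs with side screws, 20 mm high, stand at the deck's y ends, inner faces at y = +-71.5 mm: about 9 mm of room at each end of a seated block.
- deck (a point): Centre of the deck surface, 74 mm above the shaker's origin, axes as the shaker's. When the tube block is fully home its origin lies here and its y axis along this y (either way round).
- pin_left (a point): Top of the locating pin at y = +48 mm, x = 0 on the deck: steel, 10 mm thick, 14 mm high (88 mm above the shaker's origin), the last 3 mm tapered to 5 mm across.
- pin_right (a point): Top of the like locating pin at y = -48 mm, x = 0 on the deck.
- contact_plate (a joint): How far the sprung aluminium contact plate (64 x 68 mm, between the pins) is pressed down, in m. 0: up, its face 6 mm above the deck; it then still carries the block's weight, pins 8 mm inside the block. 0.006: flush with the deck, block home. Springs push up with 10 N at 0, 16 N at 0.006: about 10 N of push besides the block's weight brings it home.
- specimen_cup_orange: Bystander: lidded cup with orange lid, 64 mm wide, 68 mm high. Origin: centre of its underside.
- specimen_cup_green: Bystander: lidded cup with green lid, 64 mm wide, 68 mm high. Origin: centre of its underside.
- lab_timer: Bystander: white timer 33 x 64 x 62 mm high. Origin: centre of its underside.
- log_pad: Bystander: note pad 106 x 149 x 13 mm with a pen on it. Origin: centre of its underside.
- forceps: Bystander: steel forceps 13 x 125 x 8 mm. Origin: centre of its underside.
- pill_vial: Bystander: white-capped vial 34 mm wide, 72 mm high. Origin: centre of its underside.
- pen: Bystander: blue pen 145 mm long, lying on the note pad. Origin: centre of its underside.

How it is judged:
By the outcome, as a careful person would: the job done as asked, in the order asked, and still so for the second after the job is handed in, while the arm keeps its last pose, push and grip.
It also fails if it takes over 48 s, if anything falls off the work surface, if the arm or the gripper's body presses on something with over 40 N, if the wrist force passes 120 N, or if a joint passes its speed limit or range.

## Working session

There is one attempt and no reset: what is moved stays moved. The work goes in short steps, Python scripts to look and compute and a shell command to move; the robot and the scene stay as the last step left them, time stands still between calls to the robot, and variables do not carry over. Pictures are saved under pics/ and viewed, about 8 in all and at most 12, crops included, and the job is handed in when it is done.

```bash
mkdir -p pics; cat > h.py <<'E'
import numpy as np, cv2
from scipy.spatial.transform import Rotation as R
from station import manip, eyes, workorder
def snap(n,f=None):
    s=eyes.snapshot(n)
    if f: cv2.imwrite('pics/'+f,s['frame'][:,:,::-1])
    return s
def cam(s):
    h=s['frame'].shape[0]; f=h/2/np.tan(np.radians(s['vfov'])/2)
    K=np.array([[f,0,s['cx']],[0,f,s['cy']],[0,0,1.]])
    return K,np.array([s['k1'],0,0,0,0.]),np.array(s['rvec'],float).reshape(3,1),np.array(s['tvec'],float).reshape(3,1)
def ray(s,uv):
    K,D,r,t=cam(s); u=cv2.undistortPoints(np.array(uv,float).reshape(-1,1,2),K,D).reshape(-1,2)
    Rm=cv2.Rodrigues(r)[0]; o=(-Rm.T@t).ravel()
    return o,np.c_[u,np.ones(len(u))]@Rm
def onz(s,uv,z):
    o,d=ray(s,uv); return o+d*((z-o[2])/d[:,2])[:,None]
def proj(s,P):
    K,D,r,t=cam(s); return cv2.projectPoints(np.array(P,float).reshape(-1,1,3),r,t,K,D)[0].reshape(-1,2)
E
python3 - <<'E'
from h import *
a=snap('scene','scene.png');b=snap('top','top.png');c=snap('wrist','wrist.png')
for s in (a,b,c): print(ray(s,[[280,210]]))
st=manip.sense(); print(st, manip.hold_point_z)
print(R.from_quat(st['tool_rot']).as_matrix().round(3))
x=cv2.resize(b['frame'],None,fx=1.4,fy=1.4); cv2.imwrite('pics/topb.png',x[:,:,::-1])
E
```

```text
(array([-0.2060916 , -0.80843837,  0.87207496]), array([[ 0.56851647,  0.58839333, -0.57531429]]))
(array([ 0.44866479, -0.01824434,  1.4549702 ]), array([[ 0.06780915,  0.00286933, -0.9977182 ]]))
(array([ 0.30835865, -0.54713153,  0.37336246]), array([[-0.23694565, -0.10872005, -0.96546988]]))
{'t': 0.15, 'q': array([-1.34444714e+00,  5.28242643e-01,  1.43363639e+00,  2.66661915e-05,
        1.18140256e+00, -1.78508750e-01]), 'qd': array([ 9.93650333e-04, -2.93739921e-03, -2.14187493e-03,  3.78623905e-05,
        3.95497974e-04,  1.20215298e-03]), 'tau': array([ 4.30499813e-04, -4.42744732e+01, -1.78276420e+01, -2.43263348e-04,
        5.62315079e-03, -8.80466047e-06]), 'tcp_pos': array([ 0.24608093, -0.57390542,  0.23055552]), 'tool_rot': array([-0.14216532,  0.6932661 , -0.69207176,  0.14215419]), 'force': array([ 1.46480762, -0.58652154, -0.17823753]), 'ft_torque': array([ 0.01953469, -0.00826765, -0.02264127]), 'finger_gap': 1.0033748827125812} 0.0187
[[-0.919 -0.     0.394]
 [-0.394  0.002 -0.919]
 [-0.    -1.    -0.002]]
```

View pics/top.png

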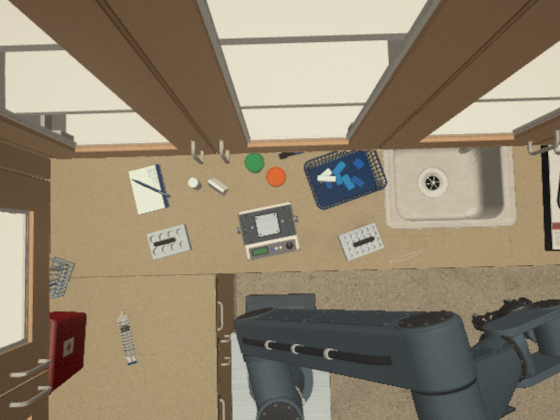

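View pics/scene.png

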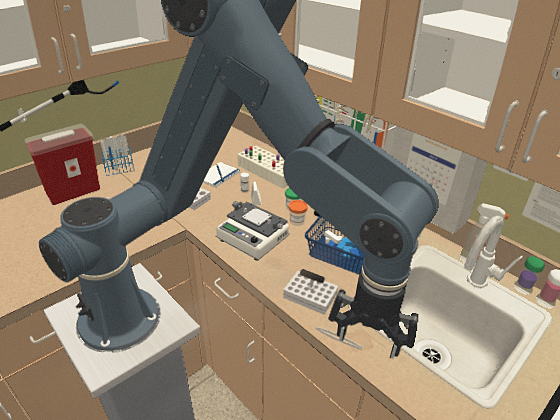

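The top view shows the shaker at about (268,230), the 24-hole tube block at (361,241) with its handle at (363,241), and the vial block at (168,241). The scene view shows the tube block at (312,289) and the shaker at (253,228). I'll zoom in to measure.

```bash
python3 - <<'E'
from h import *
s=snap('top'); f=s['frame']
x=cv2.resize(f[195:270,232:392],None,fx=5,fy=5,interpolation=cv2.INTER_CUBIC); cv2.imwrite('pics/crop.png',x[:,:,::-1])
a=snap('scene'); y=cv2.resize(a['frame'][195:310,210:350],None,fx=4,fy=4,interpolation=cv2.INTER_CUBIC); cv2.imwrite('pics/crop2.png',y[:,:,::-1])
hsv=cv2.cvtColor(f,cv2.COLOR_RGB2HSV)
m=((hsv[...,1]<45)&(hsv[...,2]>110)).astype(np.uint8)
m[:, :335]=0; m[:,388:]=0; m[:220]=0; m[:][262:]=0
m=cv2.morphologyEx(m,cv2.MORPH_CLOSE,np.ones((7,7)))
c=max(cv2.findContours(m,0,2)[0],key=cv2.contourArea)
box=cv2.boxPoints(cv2.minAreaRect(c)); P=onz(s,box,0.032); print('block',box.round(1),P.round(4)[:,:2],np.linalg.norm(np.diff(P,axis=0),axis=1),P.mean(0))
h=((f.max(2)<60)).astype(np.uint8); h[:, :345]=0;h[:,380:]=0;h[:230]=0;h[252:]=0
c=max(cv2.findContours(h,0,2)[0],key=cv2.contourArea); box=cv2.boxPoints(cv2.minAreaRect(c)); P=onz(s,box,0.08)
print('handle',P.round(4)[:,:2],np.linalg.norm(np.diff(P,axis=0),axis=1),P.mean(0))
E
```

```text
block [[337.3 235.3]
 [374.4 221.7]
 [383.8 247.2]
 [346.7 260.8]] [[ 0.4584 -0.1969]
 [ 0.4992 -0.318 ]
 [ 0.4165 -0.3448]
 [ 0.3759 -0.2241]] [0.127807   0.08701727 0.12729374] [ 0.43748946 -0.2709417   0.032     ]
handle [[ 0.4421 -0.272 ]
 [ 0.4495 -0.2965]
 [ 0.442  -0.2987]
 [ 0.4346 -0.2742]] [0.02565117 0.00782907 0.02564151] [ 0.44202766 -0.28536563  0.08      ]
```

View pics/crop.png

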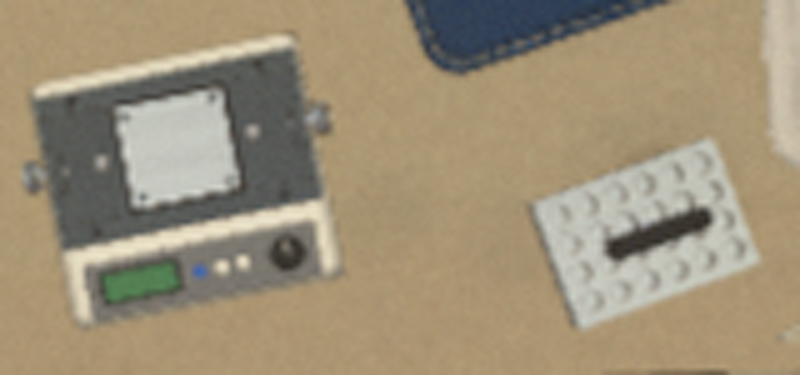

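View pics/crop2.png

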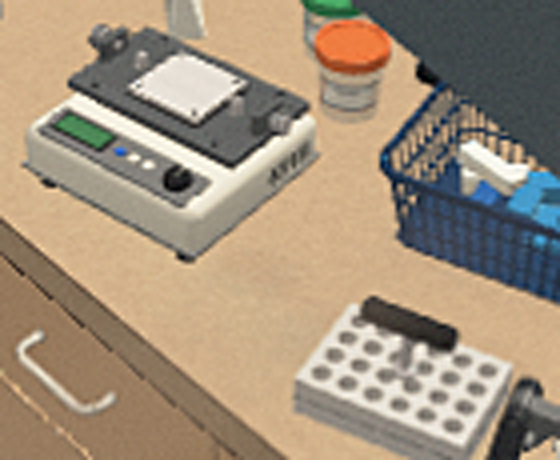

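The zoomed top view shows the deck pins at crop (101,162) and (252,131), with the plate between them. The handle runs from (617,247) to (702,217). In the scene crop the pins are at about (142,60) and (236,102), and the handle runs from (370,305) to (450,338).

```bash
python3 - <<'E'
from h import *
s=snap('top'); a=snap('scene')
T=lambda p:(np.array(p,float)+.5)/5-.5+[232,195]
S=lambda p:(np.array(p,float)+.5)/4-.5+[210,195]
P=onz(s,T([[101,162],[252,131]]),.088); print('pins',P,np.linalg.norm(P[0]-P[1]),P.mean(0))
d=P[0]-P[1]; print('yaw',np.degrees(np.arctan2(-d[0],d[1])))
P2=onz(a,S([[142,57],[236,97]]),.088); print('pins scene',P2,P2.mean(0))
pl=onz(s,T([[115,105],[222,88],[241,193],[135,211]]),.08);print('plate',pl,pl.mean(0),np.linalg.norm(np.diff(pl,axis=0),axis=1))
H=onz(s,T([[610,250],[709,214]]),.082); print('handle',H,H.mean(0),np.linalg.norm(H[0]-H[1]))
d=H[0]-H[1]; print('yaw',np.degrees(np.arctan2(-d[0],d[1])))
H=onz(a,S([[365,308],[455,335]]),.078); print('handle scene',H,H.mean(0))
st=manip.sense(); M=R.from_quat(st['tool_rot']).as_matrix()
tgt=np.array([.441,-.278,.16]); print('shift cm',(M.T@(tgt-st['tcp_pos'])*100).round(2))
E
```

```text
pins [[ 0.4909777   0.07478598  0.088     ]
 [ 0.50774006 -0.0196278   0.088     ]] 0.09589023978973421 [0.49935888 0.02757909 0.088     ]
yaw 10.067473374784795
pins scene [[ 0.48882189  0.07010937  0.088     ]
 [ 0.50984747 -0.01849634  0.088     ]] [0.49933468 0.02580652 0.088     ]
plate [[ 0.52669551  0.06574471  0.08      ]
 [ 0.53554745 -0.00157557  0.08      ]
 [ 0.4695298  -0.0117152   0.08      ]
 [ 0.46006341  0.05477687  0.08      ]] [0.49795904 0.0268077  0.08      ] [0.06789976 0.06679177 0.06716254]
handle [[ 0.42802502 -0.24004076  0.082     ]
 [ 0.4487163  -0.30232059  0.082     ]] [ 0.43837066 -0.27118067  0.082     ] 0.06562701720168307
yaw 18.378084064790247
handle scene [[ 0.4261641  -0.24247936  0.078     ]
 [ 0.45253164 -0.29986091  0.078     ]] [ 0.43934787 -0.27117013  0.078     ]
shift cm [-29.58   7.12 -19.56]
```

```bash
python3 -m jog '[[[-1,0.2,-0.7],-0.05],[[-3,0.7,-2],-0.15],[[-5.5,1.2,-3.8],-0.27],[[-8,1.8,-5.5],-0.39],[[-10.5,2.5,-7.2],-0.51],[[-13,3.1,-8.9],-0.63],[[-15.5,3.7,-10.6],-0.75],[[-18,4.3,-12.3],-0.87],[[-20.5,4.9,-14.1],-0.99],[[-23,5.5,-15.8],-1.11],[[-25.5,6,-17.5],-1.23],[[-27.5,6.5,-18.9],-1.35],[[-29,6.9,-19.9],-1.45],[[-29.6,7,-20.3],-1.49],[[-29.6,7,-20.3],-1.49],[[-29.6,7,-20.3],-1.49],[[-29.6,7,-20.3],-1.49]]' 5
python3 - <<'E'
from h import *
w=snap('wrist'); x=cv2.resize(w['frame'],None,fx=1.4,fy=1.4); cv2.imwrite('pics/w1.png',x[:,:,::-1])
print(R.from_quat(manip.sense()['tool_rot']).as_matrix().round(4)); print(ray(w,[[280,210]]))
E
```

```text
t: 1.77
tcp_pos: [0.4383, -0.272, 0.1616]
tool_rot: [0.574, -0.413, 0.413, -0.574]
force: [0.1, 0.7, 0.5]
finger_gap: 0.589
[[ 3.168e-01  4.000e-04  9.485e-01]
 [-9.485e-01 -7.000e-04  3.168e-01]
 [ 8.000e-04 -1.000e+00  2.000e-04]]
(array([ 0.41686465, -0.20739838,  0.30439869]), array([[ 0.09265835, -0.24673414, -0.96469273]]))
```

View pics/w1.png

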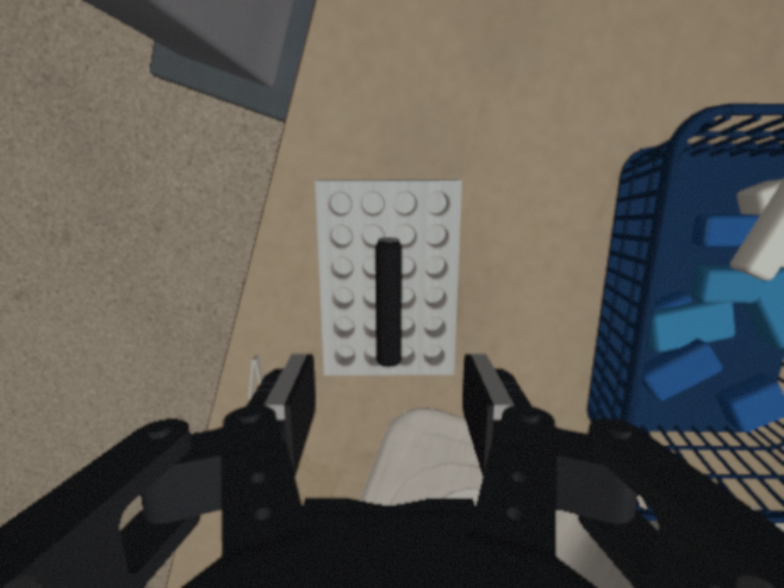

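The wrist view shows the 24-hole block square to the image, with corners at (316,181), (462,181), (454,375) and (324,376). The handle runs from (389,240) to (389,365), midway between the fingers.

```bash
python3 - <<'E'
from h import *
w=snap('wrist'); q=lambda p:(np.array(p,float)+.5)/1.4-.5
B=onz(w,q([[316,181],[462,181],[454,376],[324,376]]),.032); print(B,B.mean(0),np.linalg.norm(np.diff(B,axis=0),axis=1))
d=B[0]+B[1]-B[2]-B[3]; print(np.degrees(np.arctan2(-d[0],d[1])))
H=onz(w,q([[389,240],[389,365]]),.082); print(H,H.mean(0)); d=H[0]-H[1]; print(np.degrees(np.arctan2(-d[0],d[1])),np.linalg.norm(d))
st=manip.sense();M=R.from_quat(st['tool_rot']).as_matrix(); print(st['tcp_pos'],M.T@(np.array([*B.mean(0)[:2],.057])-st['tcp_pos'])*100)
E
```

```text
[[ 0.37855277 -0.22613234  0.032     ]
 [ 0.45983677 -0.19901059  0.032     ]
 [ 0.49961434 -0.3175351   0.032     ]
 [ 0.41797399 -0.34470993  0.032     ]] [ 0.43899447 -0.27184699  0.032     ] [0.08568943 0.12502125 0.08604428]
18.470772599548063
[[ 0.42771545 -0.23852808  0.082     ]
 [ 0.44903428 -0.30235197  0.082     ]] [ 0.43837487 -0.27044002  0.082     ]
18.4706560848329 0.0672902827403748
[ 0.43811941 -0.27227839  0.16154566] [-0.02109958 10.45457278  0.09450267]
```

```bash
python3 -m jog '[[[0,1.5,0.05],0],[[0,4,0.05],0],[[0,6.5,0.05],0],[[0,9,0.05],0],[[0,10.2,0.05],0],[[0,10.4,0.05],0],[[0,10.4,0.05],0],[[0,10.4,0.05],0]]' 5
python3 -m jog '[[[0,0,0],0],[[0,0,0],0],[[0,0,0],0],[[0,0,0],0],[[0,0,0],0],[[0,0,0],0],[[0,0,0],0],[[0,0,0],0]]' 0 90
```

```text
t: 2.53
tcp_pos: [0.4391, -0.272, 0.0579]
tool_rot: [0.574, -0.413, 0.414, -0.574]
force: [0.1, -0.9, -0.1]
finger_gap: 0.585
t: 3.2
tcp_pos: [0.4386, -0.2717, 0.0582]
tool_rot: [0.574, -0.412, 0.413, -0.574]
force: [-4.2, -2.8, 6.0]
finger_gap: 0.147
```

```bash
python3 -m jog '[[[0,-1,0],0],[[0,-3,0],0],[[0,-5,0],0],[[0,-7,0],0],[[0,-9,0],0],[[0,-11,0],0],[[0,-12.5,0],0],[[-1,-13,1],0.02],[[-3,-13,2.5],0.05],[[-5,-13,4],0.08],[[-7,-13,5.5],0.11],[[-9,-13,7.2],0.13],[[-11,-13,8.6],0.147],[[-11.8,-13,9.3],0.147],[[-11.8,-13,9.3],0.147],[[-11.8,-13,9.3],0.147],[[-11.8,-13,9.3],0.147]]'
python3 - <<'E'
from h import *
w=snap('wrist'); x=cv2.resize(w['frame'],None,fx=1.4,fy=1.4); cv2.imwrite('pics/w2.png',x[:,:,::-1])
print(manip.sense()['ft_torque'])
E
```

```text
t: 4.62
tcp_pos: [0.489, -0.13, 0.1871]
tool_rot: [0.542, -0.454, 0.454, -0.542]
force: [0.4, -0.8, -6.4]
finger_gap: 0.148
[-0.02211757  0.04334934  0.01600461]
```

View pics/w2.png

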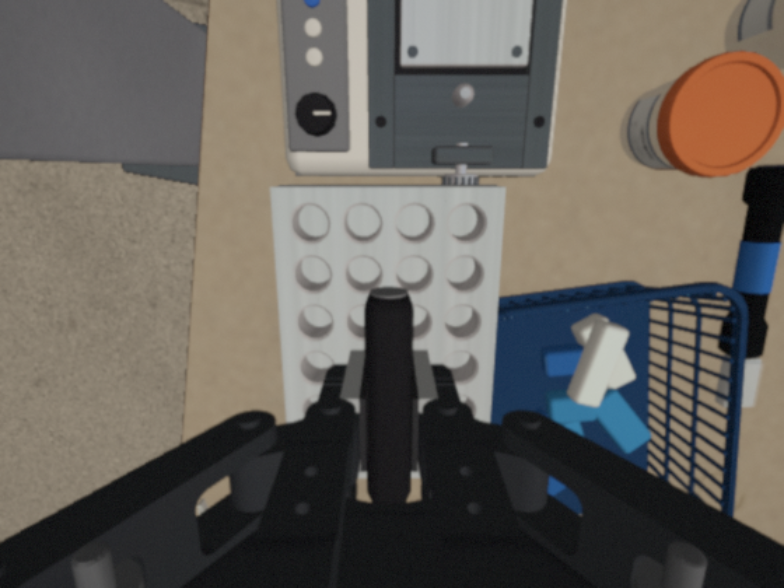

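The wrist view shows the block level in the grip, with its far edge from (272,187) to (505,187). The right pin tip is at (463,93), and the near plate corners are at (400,66) and (530,66). Deck edges run vertical at columns 369 and 548.

```bash
python3 - <<'E'
from h import *
w=snap('wrist'); q=lambda p:(np.array(p,float)+.5)/1.4-.5
st=manip.sense();M=R.from_quat(st['tool_rot']).as_matrix();p=st['tcp_pos']
print('tool yaw',np.degrees(np.arctan2(M[1,2],M[0,2])),p)
pin=onz(w,q([463,91.5]),.088); print('pin',pin)
pl=onz(w,q([[400,66],[530,66]]),.08); print('plate',pl,pl.mean(0)); d=pl[1]-pl[0]; print('yaw plate',np.degrees(np.arctan2(d[1],d[0])),np.linalg.norm(d))
hou=onz(w,q([[369,167],[548,167]]),.074);d=hou[1]-hou[0]; print('deck edge',hou.mean(0),np.degrees(np.arctan2(d[1],d[0])),np.linalg.norm(d))
e=onz(w,q([[272,187],[505,187]]),p[2]-.0578+.032); print('block edge',e,e.mean(0),np.linalg.norm(e[1]-e[0])); d=e[1]-e[0]; print('yaw blk',np.degrees(np.arctan2(d[1],d[0])))
y=np.array([-np.sin(np.radians(10)),np.cos(np.radians(10)),0])
print('deck centre from pin',pin+.048*y,'plate',pl.mean(0)+.034*y,'edge',hou.mean(0)+.084*y)
yb=-M[:,0]; print('block centre in tool',M.T@(e.mean(0)-.062*yb-p))
E
```

```text
tool yaw 10.079802190462525 [ 0.489081   -0.13052078  0.18720315]
pin [[ 0.50717019 -0.01927655  0.088     ]]
plate [[ 4.74272429e-01 -1.18529355e-02  8.00000000e-02]
 [ 5.38786690e-01 -4.84794882e-04  8.00000000e-02]] [ 0.50652956 -0.00616887  0.08      ]
yaw plate 9.993570731731328 0.06550820152958925
deck edge [ 0.51479172 -0.05421131  0.074     ] 10.032834670410127 0.09787343352603119
block edge [[ 0.43661899 -0.07608169  0.16140315]
 [ 0.52023238 -0.06120108  0.16140315]] [ 0.47842569 -0.06864139  0.16140315] 0.08492720973100802
yaw blk 10.09122776690871
deck centre from pin [[0.49883508 0.02799422 0.088     ]] plate [0.50062552 0.0273146  0.08      ] edge [0.50020527 0.02851255 0.074     ]
block centre in tool [-0.00079162  0.02579391  0.00034797]
```

```bash
python3 -m jog '[[[-1,0,0.3],0],[[-3,0,0.7],0],[[-5,0,1.2],0],[[-7,0,1.7],0],[[-9,0,2.2],0],[[-11,0,2.7],0],[[-13,0,3.2],0],[[-14.5,0,3.6],0],[[-15.2,0,3.75],0],[[-15.4,0,3.8],0],[[-15.4,0.5,3.8],0],[[-15.4,1.5,3.8],0],[[-15.4,2.5,3.8],0],[[-15.4,3.2,3.8],0],[[-15.4,3.5,3.8],0],[[-15.4,3.5,3.8],0],[[-15.4,3.5,3.8],0],[[-15.4,3.5,3.8],0]]'
python3 -c "
from h import *
w=snap('wrist'); x=cv2.resize(w['frame'],None,fx=1.4,fy=1.4); cv2.imwrite('pics/w3.png',x[:,:,::-1])
s=manip.sense();print(s['tcp_pos'],s['force'],s['ft_torque'])"
```

```text
t: 6.22
tcp_pos: [0.5001, 0.0283, 0.1527]
tool_rot: [-0.542, 0.454, -0.454, 0.542]
force: [-0.3, 0.6, -7.0]
finger_gap: 0.143
[0.50016082 0.02835914 0.15276194] [-0.18252915  0.16656616 -6.07357522] [0.03112749 0.00506765 0.03719206]
```

View pics/w3.png

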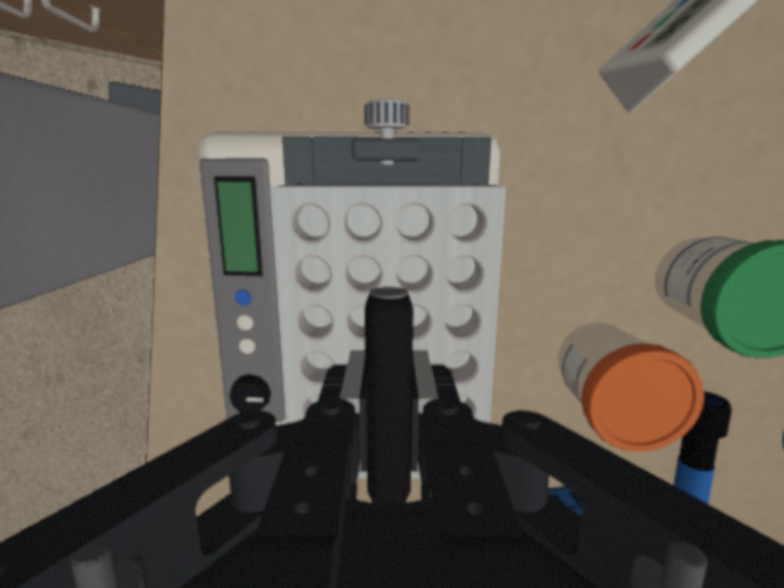

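The wrist view shows the block centred over the deck: deck edges at columns 284 and 490, block edges at 272 and 505, lug at (387,149). Next I feel downward.

```bash
python3 -m jog '[[[0,0.2,0],0],[[0,0.4,0],0],[[0,0.6,0],0],[[0,0.7,0],0],[[0,0.8,0],0],[[0,0.9,0],0],[[0,0.9,0],0],[[0,0.9,0],0]]'; python3 -c "
from h import *
s=manip.sense();print(s['tcp_pos'],s['force'],s['ft_torque'])"
```

```text
t: 6.93
tcp_pos: [0.4997, 0.0286, 0.1433]
tool_rot: [0.542, -0.454, 0.454, -0.542]
force: [0.0, 0.5, -5.9]
finger_gap: 0.148
[0.49966953 0.02860611 0.14326765] [ 0.04491488  0.54258445 -5.86372299] [-0.01394864  0.04296276  0.01160022]
```

```bash
python3 -m jog '[[[0,0.1,0],0],[[0,0.2,0],0],[[0,0.3,0],0],[[0,0.35,0],0],[[0,0.4,0],0],[[0,0.4,0],0],[[0,0.4,0],0]]'; python3 -c "
from h import *
s=manip.sense();print(s['tcp_pos'],s['force'],s['ft_torque'])"
```

```text
t: 7.52
tcp_pos: [0.4997, 0.0285, 0.1392]
tool_rot: [0.542, -0.454, 0.454, -0.542]
force: [-0.1, -0.8, -6.6]
finger_gap: 0.145
[0.49967484 0.028521   0.13924682] [-0.05785255 -0.82379037 -6.56908859] [-0.18618872 -0.00986675 -0.00702271]
```

```bash
python3 -m jog '[[[0,0.1,0],0],[[0,0.2,0],0],[[0,0.3,0],0],[[0,0.4,0],0],[[0,0.4,0],0],[[0,0.4,0],0]]'; python3 -c "
from h import *
s=manip.sense();print(s['tcp_pos'],s['force'],s['ft_torque'])"
python3 -m jog '[[[0,0.1,0],0],[[0,0.2,0],0],[[0,0.3,0],0],[[0,0.35,0],0],[[0,0.35,0],0],[[0,0.35,0],0]]'; python3 -c "
from h import *
s=manip.sense();print(s['tcp_pos'],s['force'],s['ft_torque'])"
```

```text
t: 8.02
tcp_pos: [0.4997, 0.0285, 0.136]
tool_rot: [-0.542, 0.454, -0.454, 0.542]
force: [-2.7, -1.8, 4.3]
finger_gap: 0.15
[0.49967688 0.02847802 0.13597421] [-2.65823239 -1.77652178  4.29406016] [-0.27637095  0.42874208 -0.03145754]
t: 8.52
tcp_pos: [0.4997, 0.0285, 0.1328]
tool_rot: [-0.542, 0.454, -0.454, 0.542]
force: [-3.7, -1.6, 7.5]
finger_gap: 0.144
[0.49965462 0.02846899 0.13277836] [-3.69825863 -1.59006686  7.46218416] [-0.28877711  0.55531451 -0.05326752]
```

```bash
for i in 1 2 3; do python3 -m jog '[[[0,0.05,0],0],[[0,0.08,0],0],[[0,0.08,0],0],[[0,0.08,0],0]]'>/dev/null; python3 -c "
from h import *
s=manip.sense();print(s['tcp_pos'],s['force'],s['ft_torque'])"; done
```

```text
[0.49964704 0.02842703 0.13228886] [-3.90035554 -1.88064654  8.95876922] [-0.21465872  0.59392812  0.02049056]
[0.49954116 0.02841419 0.13218678] [-6.6493408  -2.63108185 15.71334625] [-0.28932258  0.87928108 -0.02181197]
[0.49950004 0.02841404 0.13212584] [-7.78314396 -2.72780216 21.11814309] [-0.28583946  1.09958055 -0.04005987]
```

```bash
for i in 1; do python3 -m jog '[[[0,0,-0.03],0],[[0,0,-0.06],0],[[0,0,-0.06],0],[[0,0,-0.06],0]]'>/dev/null; python3 -c "
from h import *
s=manip.sense();print(s['tcp_pos'],s['force'],s['ft_torque'],s['finger_gap'])
snap('wrist','w4.png')
a=snap('scene'); y=cv2.resize(a['frame'][185:275,200:310],None,fx=6,fy=6,interpolation=cv2.INTER_CUBIC); cv2.imwrite('pics/s4.png',y[:,:,::-1])"; done
```

```text
[0.4995138  0.02837058 0.13213155] [-6.26479869 -0.44766963 20.39087388] [-0.14848596  0.95523618  0.00936957] 0.14392320025683694
```

View pics/w4.png

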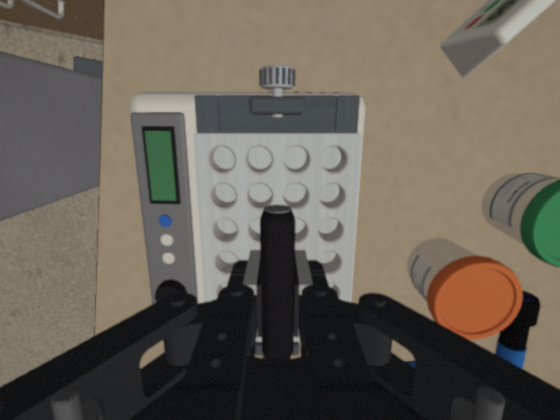

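View pics/s4.png

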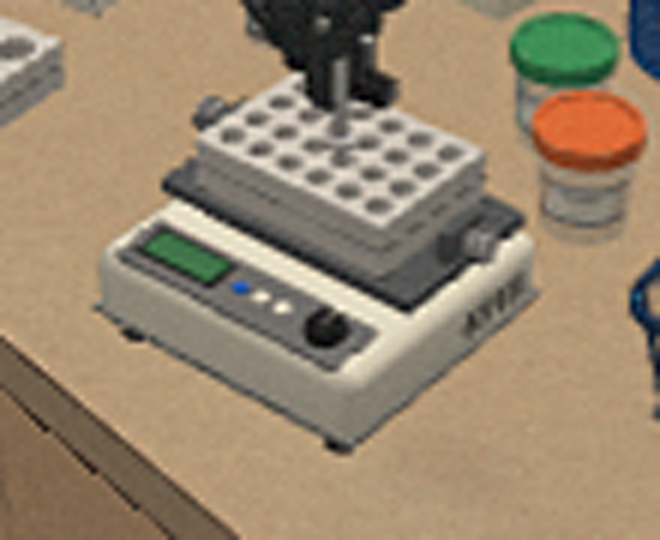

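```bash
python3 -m jog '[[[0,0,0],0],[[0,0,0],0],[[0,0,0],0],[[0,0,0],0],[[0,0,0],0],[[0,0,0],0],[[0,0,0],0],[[0,0,0],0],[[0,0,0],0],[[0,0,0],0],[[0,0,0],0],[[0,0,0],0]]' && python3 -c "
from h import *
s=manip.sense();print(s['tcp_pos'],s['force'],s['finger_gap']); print(workorder.sign_off())"
```

```text
t: 10.95
tcp_pos: [0.4995, 0.0284, 0.1321]
tool_rot: [-0.542, 0.453, -0.455, 0.543]
force: [-7.0, -1.6, 20.5]
finger_gap: 0.145
[0.49947576 0.02839172 0.13210278] [-6.99550966 -1.64470046 20.51715795] 0.14491003723909532
the job is handed in; nothing more can be done
None
```

The tube block is fitted and pressed home on the shaker deck. The arm is still holding it down, so you can tighten the side screws. I gripped it by the handle with 90 N. It dropped over both pins first time without catching, so no searching was needed, and I then pressed it down through the spring travel.

**Last checks:**
- **Height:** the fingertip height is 0.1321 m, 58 mm above the deck. That matches its height above the bench when I gripped the block there, so the block is fully down.
- **Force:** the push rose gently over the springs, then sharply at a hard stop. It held at 20.5 N downward for 1 s before hand-in, against the roughly 10 N needed.
- **Pictures:** they show the block centred on the deck between the lugs. Of the other things, the two cups, the timer and the part of the vial block in view looked untouched. I didn't check the pad, pen, forceps and pill vial afterwards, but the arm never went near them.
- **Time:** it took 11 s.

**One thing not resolved:** a sideways force of about 7 N remained. A 0.6 mm sideways shift only reduced it briefly. The measured moment fits a plain sideways load on the block, so I don't think it is tilted.

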